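Clear the kiln shelf and load the dry tile with a spatula

ROBOT

A 6-joint arm with a two-finger parallel gripper is mounted at the origin on the work surface. World frame = base frame: x ahead of the robot, y to its left, z up, the work surface at z = 0. Lengths are in m, angles in rad, forces in N, time in s.
With the tool pointing down it reaches from about 0.15 to 0.775 m from the base axis. Payload 6.1 kg.
Tool frame: the origin (TCP) lies midway between the tips of the shut fingers; the grasp point (between the pads) lies 19 mm behind it; z points along the fingers, y is the line along which they close (so a half turn about z gives the same grasp; the last joint's range is limited). The gripper opens to 85 mm and grips with 20 to 120 N. Pads are 22 mm wide; open, the fingers measure 114 mm over their backs; the gripper's body (76 mm by 85 mm) begins 54 mm behind the grasp point. The pads swing forward as they close: fully open they stand 13 mm farther back than shut.
Start: joints at [-1.187, 0.126, -0.04, 1.405, 0, 1.571], TCP at [0.197, -0.487, 0.21] pointing down, gripper open.
Joint ranges: [-2.72, 2.72], [-0.95, 1.95], [-1.27, 1.35], [-1.78, 2.02], [-1.46, 1.47], [-3.14, 3.14]. Speed limits (rad/s): [2.39, 2.39, 3.01, 3.14, 3.14, 3.14].

INTERFACE

Orientations are given as a unit quaternion [w, x, y, z].
In Python, from rig import arm gives the robot as it stands.
- The arm moves only by the shell command python3 -m pendant 'ROWS'. ROWS is JSON, a list of rows, each a list of 5 numbers: the closure in counts, from 0 (fully open) to 255 (shut), then the shift along the tool's x, y, z in cm, then the turn about the tool's z in degrees. In form: [[fingers, x, y, z, turn], ...]. A call has 1 to 20 rows; each row shifts and turns the commanded pose from where the row before left it, along the tool's axes as they then stand; what a row does not reach is not made up. A row lasts 1/10 s, in which the tool goes at most 50 mm and 8.59 degrees, less where a joint would pass 70% of its speed; a pose out of reach is approached as far as the arm can. A call is refused whole if a number of a shift passes 5 or a number of a turn 8.59, either way. A call with a gripper value outside its range is refused whole. The fingers move at their own pace and stop on an object; the grip force is fixed at half the most. Time passes only in rows, so rows that do not move let the fingers close. It gives the time, the measured TCP pose, the force and the opening at its end, in the units of the state.
- arm.observe(): the state, without advancing time (a new reading comes with each control period).
- arm.read_camera(name): name is "scene" or "top" or "wrist"; returns a dict with "img" (384x512x3 uint8, red, green, blue), "z_map" (384x512 float32, m along the optical axis (not along the pixel's ray), 0 where there is no reading), "vertical_fov" (degrees; the focal length in pixels is half the picture's height over the tangent of half this angle, whatever the lens; pixels are square), "cx", "cy" (the principal point, pixels), "distortion" ([k1, k2, p1, p2, k3] as OpenCV has them; the pictures are not rectified), "R" (3x3) and "t" (3): a world point X has camera coordinates R X + t; the wrist camera has in their place "hand_eye" (4x4, takes a point from camera to tool coordinates, whose origin is the TCP and whose axes are the flange's). Camera axes: x right, y down, z forward; pixel columns grow to the right and rows downward; lengths in m; the calibration is good to about 2 mm. A picture is of the moment at which its call begins: read the wrist's pose just before it.
- arm.sign_off(): hands the job in, once; it reports no verdict.
Trained networks look in a picture, given as the dict that the camera call returned (one of the last four; its "shot" number tells which), for a name from the list of things; names that differ only in an ending like _2 or _b are one class to them, and where a whole thing is asked for, a point or a joint stands for the part that bears it (a point fixed in the world has none). Each returns a list of dicts, best first, with "score" (0 to 1); they miss things now and then, are a little off and sometimes report something else, mostly with a low value. They report only what shows in the picture. A call takes as long as a camera call. They do not tell look-alikes from the thing itself.
- arm.masks_of(picture, label): "pixels" (384x512 bool, what is visible of it) and "box" ([left, top, right, bottom] in pixels, round what is visible of it).
The state is a dict: "time": time; "joint_pos": joint angles; "qvel": joint speeds; "tau": joint torques, N m; "eef_pos": TCP position; "orientation": TCP orientation; "contact_force": force on the tool from outside, world axes, zero at the start; "torque": the same for the moment, N m; "width": finger opening in m.
Only numpy, scipy, OpenCV 4.12 (cv2) and the standard library are available. Lean on these libraries where they do the work, as an engineer would, in place of code of your own. Each camera call takes 0.05 s, during which the arm holds its last target. There are 200 camera calls.

TASK

The kiln shelf has to be loaded: first take the clay offcut off it and put it in the scrap tub. Then slide the spatula under the dry clay tile on the drying rack, lift it, and set it centred and square across the two bars of the kiln shelf; the unfired tile is fragile, so carry it only on the spatula, keep it level, do not drop it and do not touch it with the gripper or arm. Finally lay the spatula flat on the open bench and leave the vases standing.

Things in the scene. Friction and masses are not known exactly. Their poses are not given: they have to be found in the camera images.
- tile: flat pale dry-clay tile, 95 (x) by 120 (y) by 10 thick, about 220 g, with three fine lines along x on top; lies across the two laths of the drying rack and overhangs both; origin at the centre of its underside, z up
- spatula: steel spatula, cranked, with dark wooden handle. Blade 95 (x) by 50 (y) by 3; origin at the centre of the blade's underside, x to the blade's tip, z up. A neck rises from the rear edge (x -46) to the handle: level flat-sided bar 18 wide (y), 22 high, x -70 to -175, axis 45 above the underside. 160 g, centre of mass at x -26: it rests flat on its blade, handle clear of the bench
- spatula_grip (a point): place to grip the spatula's handle: 92 behind the blade's centre (x = -92), 45 above the blade's underside, on the handle's axis. Grip firmly (about 100 N): the tile's weight hangs about 90 ahead of it
- drying_rack: fixed plywood board 170 (x) by 150 (y) by 12 thick on the bench, carrying two parallel wooden laths along x, each 130 by 15 by 16 high, centred at y = +45.5 and -45.5 (76 clear between). The channel between them is open at both x ends, its -x end roughly towards the robot. Origin at the centre of the board's underside, z up; lath tops at 28
- kiln_shelf: fixed pale stone slab 170 (x) by 150 (y) by 16 thick on the bench, carrying two parallel stone bars along x, each 130 by 15 by 15 high, at y = +45.5 and -45.5 (76 clear between). Channel open at both x ends, -x end roughly towards the robot. Origin at the centre of the slab's underside, z up; bar tops at 31. Rack and shelf stand left and right, either way round
- kiln_shelf_seat (a point): the middle of the kiln shelf at the height of the bars' tops (31 above the bench): where the centre of the tile's underside belongs
- offcut: chunky lump of dry clay, 28 (x) by 44 (y) by about 33 high (its lower 26 are a plain block, above it a smaller lump 22 by 26), about 50 g, lying on the kiln shelf's slab between the bars with its x roughly along the bars; origin at the centre of its underside, z up
- scrap_tub: fixed open white plastic tub, 130 by 130 by 70 high, walls and floor 4 thick; origin at the centre of its underside, on the bench. It stands on the far left or the far right, the banding wheel on the other side
- banding_wheel: bystander: fixed turntable, wooden disc 156 across, its top 40 above the bench, with three vases on it; origin at the centre of its underside
- vase0: small dry clay vase, a bystander: 83 tall, 58 wide at the belly; origin at the centre of its foot; stands on the banding wheel
- vase1: small dry clay vase, a bystander: 83 tall, 58 wide at the belly; origin at the centre of its foot; stands on the banding wheel
- vase2: small dry clay vase, a bystander: 83 tall, 58 wide at the belly; origin at the centre of its foot; stands on the banding wheel
- vase3: small dry clay vase, a bystander: 83 tall, 58 wide at the belly; origin at the centre of its foot; stands on the bench beyond the spatula, between the drying rack and the kiln shelf
Not all that is in view belongs to the job. What is shaped like the kiln_shelf but pink is not meant.

How it is judged:
By the outcome, as a careful person would: the job done as asked, in the order asked, and still so for the second after the job is handed in, with the robot touching nothing.
It also fails if it takes over 70 s, if anything falls off the work surface, if the arm or the gripper's body presses on something with over 40 N, if the wrist force passes 120 N, or if a joint passes its speed limit or range.

## Working session

There is one attempt and no reset: what is moved stays moved. The work goes in short steps, Python scripts to look and compute and a shell command to move; the robot and the scene stay as the last step left them, time stands still between calls to the robot, and variables do not carry over. Pictures are saved under pics/ and viewed, on a budget of 10 in all, crops included, one or two more only if the job needs it, and the job is handed in when it is done.

```bash
mkdir -p pics; ls
cat > h.py <<'E'
import numpy as np, cv2
from rig import arm
def K(p):
    f=p["img"].shape[0]/2/np.tan(np.radians(p["vertical_fov"])/2)
    return np.array([[f,0,p["cx"]],[0,f,p["cy"]],[0,0,1]])
def quatR(q):
    from scipy.spatial.transform import Rotation as R
    return R.from_quat([q[1],q[2],q[3],q[0]]).as_matrix()
def pose(p,st=None):
    "camera->world R,t"
    if "R" in p: 
        R=np.array(p["R"]); return R.T,-R.T@np.array(p["t"])
    H=np.array(p["hand_eye"]); T=quatR(st["orientation"])
    return T@H[:3,:3], T@H[:3,3]+np.array(st["eef_pos"])
def cloud(p,st=None):
    "HxWx3 world points, nan where no depth"
    h,w=p["z_map"].shape
    u,v=np.meshgrid(np.arange(w,dtype=np.float64),np.arange(h))
    n=cv2.undistortPoints(np.stack([u,v],-1).reshape(-1,1,2),K(p),np.array(p["distortion"],float)).reshape(h,w,2)
    z=p["z_map"].astype(float).copy(); z[z==0]=np.nan
    c=np.dstack([n*z[...,None],z]); R,t=pose(p,st)
    return c@R.T+t
def save(p,name,crop=None,s=1):
    i=p["img"][...,::-1]
    if crop: a,b,c,d=crop; i=i[b:d,a:c]
    cv2.imwrite("pics/"+name,cv2.resize(i,None,fx=s,fy=s,interpolation=cv2.INTER_CUBIC))
E
python3 - <<'E'
from h import *
a=arm.read_camera("top"); b=arm.read_camera("scene")
save(a,"top.png",s=1.5); save(b,"scene.png",s=1.5)
for p in (a,b):
    C=cloud(p)
    print(p["vertical_fov"],pose(p)[1])
    for n in ["tile","spatula","drying_rack","kiln_shelf","offcut","scrap_tub","banding_wheel","vase0","vase3"]:
        for m in arm.masks_of(p,n)[:3]:
            P=C[m["pixels"]]; P=P[~np.isnan(P[:,0])]
            if len(P): print(n,round(m["score"],2),np.round(m["box"]),len(P),np.round(np.median(P,0),3),np.round(P.min(0),3),np.round(P.max(0),3))
print(arm.observe())
E
```

```text
pics
50.31737070355911 [ 0.45891785 -0.04913595  1.27850642]
tile 0.59 [145. 138. 188. 171.] 1235 [0.651 0.224 0.038] [0.6   0.162 0.007] [0.705 0.291 0.046]
spatula 0.89 [230. 173. 258. 242.] 646 [ 0.532 -0.014  0.005] [ 0.386 -0.05  -0.005] [0.599 0.027 0.062]
drying_rack 0.79 [141. 126. 192. 187.] 1441 [0.624 0.217 0.012] [ 0.56   0.145 -0.003] [0.741 0.31  0.043]
kiln_shelf 0.9 [410. 145. 461. 201.] 2704 [ 0.586 -0.617  0.016] [ 0.501 -0.706 -0.006] [ 0.674 -0.542  0.039]
kiln_shelf 0.79 [379. 247. 431. 304.] 2755 [ 0.277 -0.506  0.016] [ 0.191 -0.587 -0.003] [ 0.361 -0.43   0.038]
kiln_shelf 0.6 [282. 133. 337. 191.] 2538 [ 0.631 -0.222  0.017] [ 0.54  -0.306 -0.006] [ 0.725 -0.142  0.046]
scrap_tub 0.96 [350. 185. 397. 230.] 2101 [ 0.491 -0.421  0.006] [ 0.424 -0.478 -0.008] [ 0.561 -0.344  0.076]
banding_wheel 0.63 [ 80. 184. 132. 237.] 1195 [0.473 0.39  0.04 ] [ 0.404  0.327 -0.003] [0.561 0.479 0.084]
vase0 0.57 [ 83. 216. 105. 233.] 296 [0.442 0.415 0.093] [0.414 0.395 0.062] [0.467 0.439 0.129]
vase0 0.55 [ 80. 194. 102. 209.] 273 [0.505 0.429 0.095] [0.482 0.411 0.052] [0
[... 2102 characters left out ...]
.033] [0.522 0.453 0.124]
{'time': 1.0, 'joint_pos': array([-1.18700325e+00,  1.25787715e-01, -3.95783572e-02,  1.40543082e+00,
       -4.68891110e-05,  1.57078908e+00]), 'qvel': array([ 0.00032059, -0.0004426 ,  0.00071951,  0.00046693, -0.00108613,
        0.00277579]), 'tau': array([-2.26343282e-04, -4.35717273e+01,  3.53094971e+01,  1.28685155e-03,
       -2.65441940e-04, -2.45818448e-06]), 'eef_pos': array([ 0.19655945, -0.48679267,  0.2103109 ]), 'orientation': array([ 4.19286996e-06,  9.81643600e-01,  1.90724519e-01, -2.30683217e-05]), 'contact_force': array([ 0.59710789,  1.20050572, -0.69053896]), 'torque': array([-0.01140021, -0.01981129,  0.02060862]), 'width': 0.0852820690768967}
```

View pics/top.png

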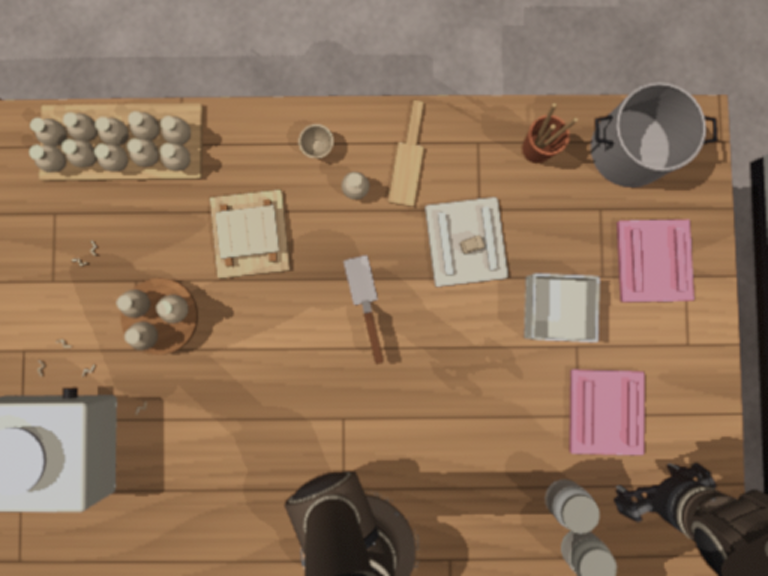

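Run:
```python
from h import *
a=arm.read_camera("top"); save(a,"crop.png",(130,110,350,260),3.6)
```

```text
(no output)
```

View pics/crop.png

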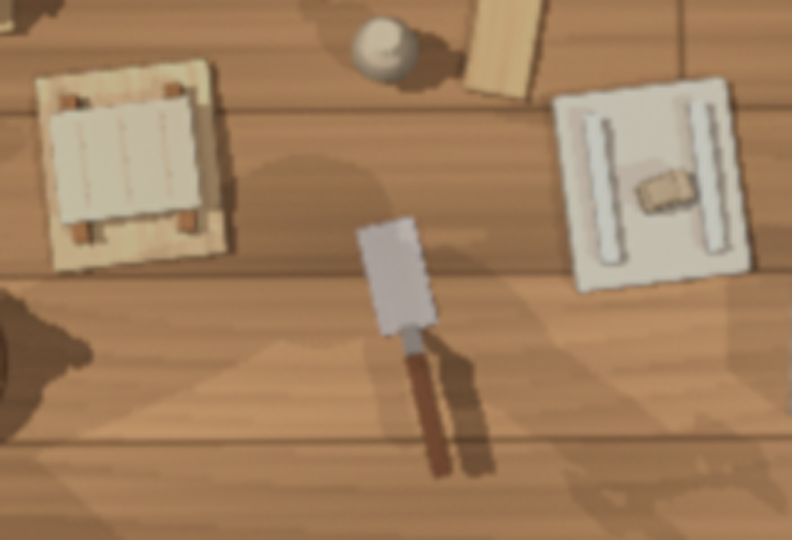

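Top view (1.5× pixels): the shelf look-alikes are a white shelf with the offcut at (466,242) and pink ones at (656,261) and (607,412), so I take the white one. Tile candidate: the one on the rack at (250,233); the network's second "tile" was the banding wheel at (160,315). Spatula: the steel one at (362,305), not the wooden paddle at (405,175). The crop confirms a pale tile with three lines on the laths, and the offcut between white bars. vase3 is at (355,186) and the tub at (563,308).

```bash
cat >> h.py <<'E'
def rect(P,w=None):
    "robust min-area rectangle of xy points (m): centre, sides, angle of long side deg"
    (c,s,a)=cv2.minAreaRect((P[:,:2]*1000).astype(np.float32))
    if s[0]<s[1]: s=(s[1],s[0]); a+=90
    return np.round(c,1),np.round(s,1),round((a+90)%180-90,1)
def plan(st,x,y,z,yaw=None):
    R=quatR(st["orientation"]); d=R.T@(np.array([x,y,z])-st["eef_pos"])*100
    y0=np.degrees(np.arctan2(R[1,0],R[0,0]))
    print("yaw now",round(y0,2),"shift cm (tool now)",np.round(d,2))
    if yaw is not None:
        a=(yaw-y0+180)%360-180; r=np.radians(-a)  # tool z is down -> turn sign opposite
        from scipy.spatial.transform import Rotation as Ro
        R2=R@Ro.from_euler('z',r).as_matrix(); print("turn deg about tool z",round(-a,2),"then shift",np.round(R2.T@(np.array([x,y,z])-st["eef_pos"])*100,2))
E
python3 - <<'E'
from h import *
p=arm.read_camera("top"); C=cloud(p)
def zone(box,lo,hi):
    m=(C[...,0]>box[0])&(C[...,0]<box[1])&(C[...,1]>box[2])&(C[...,1]<box[3])&(C[...,2]>lo)&(C[...,2]<hi)
    m=cv2.morphologyEx(m.astype(np.uint8),cv2.MORPH_OPEN,np.ones((2,2)))>0
    return C[m]
for n,b,lo,hi in [("shelf",(.5,.76,-.34,-.1),.009,.06),("rack",(.5,.78,.1,.34),.007,.06),("tile",(.5,.78,.1,.34),.034,.06),("offc",(.59,.68,-.265,-.19),.036,.07),("tub",(.38,.6,-.5,-.32),.055,.09),("handle",(.36,.5,-.08,.06),.035,.08)]:
    P=zone(b,lo,hi); print(n,len(P),*rect(P),np.round(np.median(P,0),3))
w=arm.read_camera("wrist"); print(w["vertical_fov"],np.round(w["hand_eye"],3))
st=arm.observe(); print(st["time"]); plan(st,.60,-.22,.30,5)
E
```

```text
shelf 2667 [ 620.6 -175.6] [280.2 118. ] 49.3 [nan nan nan]
rack 2585 [609.6 306.4] [275.1 194.3] 43.4 [nan nan nan]
tile 1124 [601.4 253.7] [252.2  78.5] -54.8 [nan nan nan]
offc 128 [ 619.9 -238.9] [48.7 25.2] -71.9 [nan nan nan]
tub 330 [ 485.9 -425.6] [159.1 132.9] 88.7 [ 0.495 -0.436  0.065]
handle 221 [431.3 -34.4] [111.8  18.4] 12.3 [ 0.431 -0.035  0.055]
58.06270863974921 [[ 0.001 -0.955 -0.297  0.076]
 [ 1.     0.     0.001  0.   ]
 [-0.001 -0.297  0.955 -0.163]
 [ 0.     0.     0.     1.   ]]
1.15
yaw now 21.99 shift cm (tool now) [47.4  -9.63 -8.97]
turn deg about tool z 16.99 then shift [ 42.51 -23.06  -8.97]
```

```bash
python3 -c "
from h import *
st=arm.observe(); plan(st,.62,-.23,.28)"
python3 -m pendant '[[0,2,0,-3.5,0],[0,4.5,-0.5,-3.5,0],[0,4.5,-0.9,0,0],[0,4.5,-0.9,0,0],[0,4.5,-0.9,0,0],[0,4.5,-0.9,0,0],[0,4.5,-0.9,0,0],[0,4.5,-0.9,0,0],[0,4.5,-0.9,0,0],[0,4.5,-0.9,0,0],[0,4.5,-0.9,0,0],[0,0,0,0,0],[0,0,0,0,0],[0,0,0,0,0]]'
```

```text
yaw now 21.99 shift cm (tool now) [48.88 -7.96 -6.97]
time: 2.55
eef_pos: [0.5946, -0.2342, 0.276]
orientation: [0.0, 0.982, 0.19, -0.0]
contact_force: [-1.1, 0.1, -0.6]
width: 0.0853
```

```bash
cat >> h.py <<'E'
def pts(C,box,lo,hi,k=3):
    m=(C[...,0]>box[0])&(C[...,0]<box[1])&(C[...,1]>box[2])&(C[...,1]<box[3])&(C[...,2]>lo)&(C[...,2]<hi)
    m=cv2.morphologyEx(m.astype(np.uint8),cv2.MORPH_OPEN,np.ones((k,k)))>0
    P=C[m]; return P[~np.isnan(P[:,0])]
E
python3 - <<'E'
from h import *
st=arm.observe(); w=arm.read_camera("wrist"); C=cloud(w,st); save(w,"w1.png")
t=cloud(arm.read_camera("top"))
for nm,c in (("wrist",C),("top",t)):
  for n,b,lo,hi in [("shelf",(.5,.76,-.34,-.1),.010,.06),("bars",(.5,.76,-.34,-.1),.027,.036),("offc",(.59,.68,-.265,-.19),.035,.07),("tile",(.5,.78,.1,.34),.034,.06),("rack",(.5,.78,.1,.34),.007,.06),("blade",(.48,.62,-.08,.06),.0015,.03)]:
    P=pts(c,b,lo,hi,3 if nm=="wrist" else 1)
    if len(P)>20: print(nm,n,len(P),*rect(P),np.round(np.median(P,0),3))
    if n=="bars" and len(P):
        for s in (-1,1):
            Q=P[(P[:,1]+.226)*s>.02]; 
            if len(Q): print(len(Q),rect(Q))
print(np.round(arm.observe()["joint_pos"],2))
E
```

```text
wrist shelf 17935 [ 638.  -204.7] [190.  187.9] -83.5 [ 0.64  -0.222  0.015]
wrist bars 2927 [ 631.6 -225.5] [129.8 106.2] 6.5 [ 0.636 -0.192  0.03 ]
1424 (array([ 636.7, -270.6]), array([129.7,  15.2]), 6.4)
1503 (array([ 626.4, -180.3]), array([129.8,  15.1]), 6.6)
wrist offc 916 [ 622.9 -233.9] [43.9 28. ] -71.2 [ 0.624 -0.233  0.042]
wrist blade 441 [546.   -3.6] [109.3  34.2] 15.1 [ 0.507 -0.014  0.011]
top shelf 1988 [ 649.8 -196.8] [220.4 188.8] 0.1 [ 0.645 -0.203  0.016]
top bars 279 [ 630.1 -224.7] [129.5 105.6] 6.0 [ 0.631 -0.184  0.031]
88 (array([ 636.1, -261.1]), array([124.6,  32. ]), 6.0)
191 (array([ 625.4, -179.8]), array([129.5,  15.3]), 6.1)
top tile 1175 [623.1 268.1] [249.5 133.8] -57.5 [0.651 0.226 0.038]
top rack 2617 [641.3 231.7] [276.9 216.3] 0.0 [0.646 0.223 0.027]
top blade 796 [551.3 -10.2] [138.  137.7] 89.5 [ 0.551 -0.007  0.003]
[-0.38  0.37  0.42  1.62 -0.    2.38]
```

View pics/w1.png

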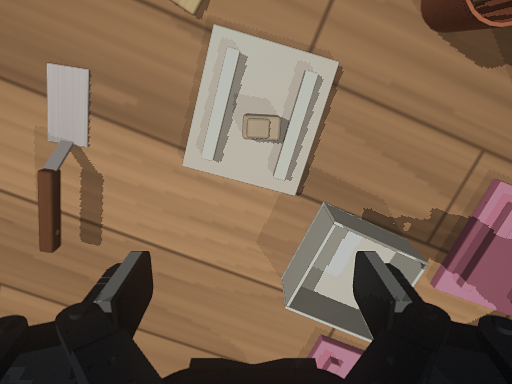

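Wrist view: the white shelf at (260,110), offcut at (262,127) and spatula at (65,150). The bars fit cleanly: shelf centre (0.6316, -0.2255), yaw 6.5°. Next I turn the tool to grip the offcut along its 28 mm side.

```bash
python3 -m pendant '[[0,0,0,0,-8.59],[0,0,0,0,-8.59],[0,0,0,0,-8.59],[0,0,0,0,-8.59],[0,0,0,0,-8.59],[0,0,0,0,-8.59],[0,0,0,0,-8.59],[0,0,0,0,-8.59],[0,0,0,0,-8.59],[0,0,0,0,-8.59],[0,0,0,0,-0.9],[0,0,0,0,0],[0,0,0,0,0]]'; python3 -c "
from h import *
st=arm.observe(); plan(st,.6229,-.2339,.022,108.8)"
```

```text
time: 3.95
eef_pos: [0.5948, -0.2342, 0.2762]
orientation: [0.0, 0.583, 0.812, 0.0]
contact_force: [-0.7, -0.1, 0.7]
width: 0.0854
yaw now 108.61 shift cm (tool now) [-0.86  2.67 25.42]
turn deg about tool z -0.19 then shift [-0.87  2.66 25.42]
```

```bash
python3 -m pendant '[[0,-0.4,1.3,2,0],[0,-0.46,1.36,4,0],[0,0,0,5,0],[0,0,0,4,0],[0,0,0,3,0],[0,0,0,3,0],[0,0,0,2.2,0],[0,0,0,2.2,0],[0,0,0,0,0],[0,0,0,0,0],[0,0,0,0,0]]'; python3 -c "
from h import *
st=arm.observe(); plan(st,.6229,-.2339,.022,108.8)"
```

```text
time: 5.05
eef_pos: [0.624, -0.2338, 0.0236]
orientation: [0.001, 0.582, 0.813, 0.0]
contact_force: [0.3, 0.2, 0.2]
width: 0.0853
yaw now 108.75 shift cm (tool now) [ 0.02 -0.11  0.16]
turn deg about tool z -0.05 then shift [ 0.02 -0.11  0.16]
```

```bash
python3 -m pendant '[[255,0,0,0,0],[255,0,0,0,0],[255,0,0,0,0],[255,0,0,0,0],[255,0,0,0,0],[255,0,0,0,0],[255,0,0,0,0],[255,0,0,0,0],[255,0,0,0,0],[255,0,0,0,0]]'; python3 -m pendant '[[255,0,0,-1,0],[255,0,0,-2,0],[255,0,0,-3,0],[255,0,0,-4,0],[255,0,0,-4,0],[255,0,0,-2,0],[255,0,0,0,0]]'; python3 -c "
from h import *
st=arm.observe()
t=cloud(arm.read_camera('top')); P=pts(t,(.4,.58,-.52,-.32),.055,.09,1); print(np.round((P.min(0)+P.max(0))/2,3),rect(P))
plan(st,.493,-.413,.19)"
```

```text
time: 6.05
eef_pos: [0.6232, -0.2334, 0.0223]
orientation: [0.0, 0.582, 0.813, 0.0]
contact_force: [-2.1, -0.6, 4.5]
width: 0.0193
time: 6.75
eef_pos: [0.6247, -0.2339, 0.1861]
orientation: [0.003, 0.582, 0.813, 0.001]
contact_force: [0.8, 0.1, -0.6]
width: 0.0193
[ 0.488 -0.429  0.065] (array([ 488.8, -430.5]), array([130.7,  91.4]), -3.7)
yaw now 108.79 shift cm (tool now) [-12.71 -18.24  -0.43]
```

Run:
```python
from h import *
st=arm.observe(); w=arm.read_camera("wrist"); save(w,"w2.png")
C=cloud(w,st); P=pts(C,(.58,.67,-.27,-.19),.035,.06); print(len(P))
for m in arm.masks_of(w,"offcut"): print(m["score"],m["box"],np.nanmedian(C[m["pixels"]],0))
```

```text
0
0.82 [222.1, 193.5, 282.3, 291.1] [ 0.62237209 -0.22291539  0.20328005]
```

View pics/w2.png

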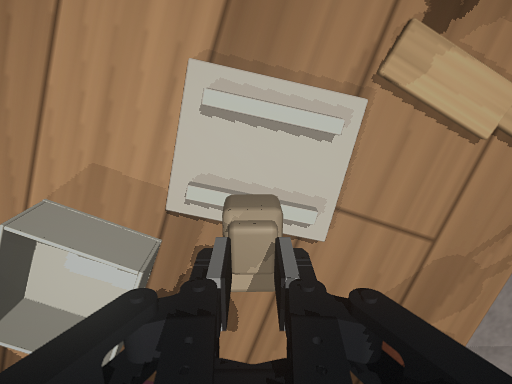

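The offcut is held between the fingers (252,250) and the shelf is clear. On to the tub.

```bash
python3 -m pendant '[[255,-2.1,-3,0,0],[255,-2.5,-3.6,0,0],[255,-2.5,-3.6,0,0],[255,-2.5,-3.6,0,0],[255,-2.5,-3.6,0,0],[255,-0.6,-0.84,0,0],[255,0,0,3,0],[255,0,0,4,0],[255,0,0,4,0],[255,0,0,2,0],[255,0,0,0,0],[255,0,0,0,0]]'; python3 -c "
from h import *
st=arm.observe()
plan(st,.493,-.411,.052)"
```

```text
time: 8.1
eef_pos: [0.4911, -0.4115, 0.0512]
orientation: [-0.001, 0.582, 0.813, 0.0]
contact_force: [0.4, -0.8, -0.6]
width: 0.0195
yaw now 108.82 shift cm (tool now) [-0.01  0.2  -0.08]
```

```bash
python3 -m pendant '[[110,0,0,0,0],[110,0,0,0,0],[110,0,0,0,0],[110,0,0,0,0],[110,0,0,-2,0],[110,0,0,-4,0],[110,0,0,-4,-4],[110,0,0,-4,-8.59],[0,0,0,-2,-8.59],[0,0,0,0,-8.59],[0,0,0,0,-8.59],[0,0,0,0,-8.59],[0,0,0,0,-8.59],[0,0,0,0,-8.59],[0,0,0,0,-8.59],[0,0,0,0,-8.59],[0,0,0,0,0],[0,0,0,0,0]]'; python3 -c "
from h import *
st=arm.observe()
t=cloud(arm.read_camera('top'));P=pts(t,(.44,.54,-.46,-.36),.012,.06,1);print(len(P),np.median(P,0) if len(P) else 0)
plan(st,.41,-.035,.25,192.3)"
```

```text
time: 9.9
eef_pos: [0.4913, -0.4124, 0.2121]
orientation: [0.0, -0.086, 0.996, -0.0]
contact_force: [0.8, -0.1, -0.1]
width: 0.0853
101 [ 0.49126617 -0.40399962  0.03090613]
yaw now -170.11 shift cm (tool now) [ 1.53 38.57 -3.8 ]
turn deg about tool z -2.41 then shift [-0.09 38.6  -3.8 ]
```

```bash
python3 -m pendant '[[0,0,0,0,-2.41],[0,0,3,-1,0],[0,0,4,-1,0],[0,0,4.2,-1.8,0],[0,0,4.2,0,0],[0,0,4.2,0,0],[0,0,4.2,0,0],[0,0,4.2,0,0],[0,0,4.2,0,0],[0,0,4.2,0,0],[0,0,2,0,0],[0,0,0,0,0],[0,0,0,0,0]]'
python3 - <<'E'
from h import *
st=arm.observe(); w=arm.read_camera("wrist"); C=cloud(w,st); save(w,"w3.png")
print(st["time"],st["eef_pos"],np.round(st["joint_pos"],2))
P=pts(C,(.33,.5,-.1,.05),.045,.065); print("handle top",len(P),rect(P),np.median(P[:,2]))
P=pts(C,(.485,.63,-.08,.06),.0015,.012,5); print("blade",len(P),rect(P),np.median(P[:,2]))
P=pts(C,(.3,.7,.1,.4),-.02,.3); print(len(P))
B=pts(C,(.3,.5,.05,.15),-.02,.02,1); print("bench z",np.median(B[:,2]))
P=pts(C,(.42,.46,-.1,.05),.03,.075); print("grip zone",rect(P),P[:,2].min(),P[:,2].max())
m=arm.masks_of(w,"spatula")
if m: Q=C[m[0]["pixels"]];Q=Q[~np.isnan(Q[:,0])]; b=Q[(Q[:,2]<.012)]; print(m[0]["score"],rect(b),rect(Q))
E
```

```text
time: 11.25
eef_pos: [0.4083, -0.0374, 0.2502]
orientation: [0.0, -0.109, 0.994, -0.0]
contact_force: [-0.4, -0.2, 0.4]
width: 0.0854
11.25 [ 0.40831697 -0.03743781  0.25015001] [-0.09 -0.09 -0.17  1.49 -0.   -0.31]
handle top 1601 (array([434. , -32.1]), array([104.1,  18.2]), 13.0) 0.054587989243961466
blade 25 (array([515. , -24.2]), array([8.1, 5.2]), 11.7) 0.0021667730853390244
34625
bench z -0.0012375614758247666
grip zone (array([440.3, -30.1]), array([43.7, 17.7]), 12.2) 0.05072950178497204 0.057102402997338264
0.6 (array([553.7,  -4.5]), array([96.6, 50.1]), 12.8) (array([492. , -18.5]), array([223.2,  50.1]), 12.8)
```

View pics/w3.png

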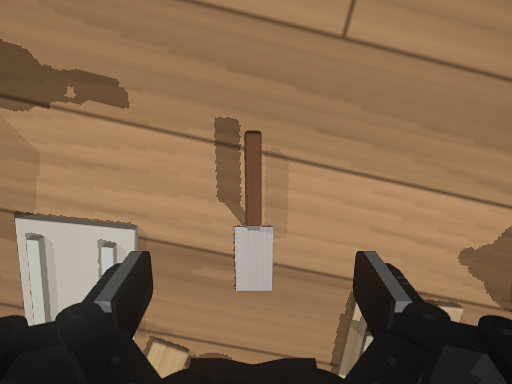

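The spatula lies clear at (253,210), with handle and blade fits agreeing at yaw 12.8°.

```bash
python3 -c "
from h import *
st=arm.observe(); plan(st,.4679,-.024,.025,192.8)"
```

```text
yaw now -167.58 shift cm (tool now) [-6.11  0.11 22.49]
turn deg about tool z -0.38 then shift [-6.11  0.07 22.49]
```

```bash
python3 -m pendant '[[0,-2,0.07,2,-0.38],[0,-3,0,4,0],[0,-1.11,0,5,0],[0,0,0,4,0],[0,0,0,3,0],[0,0,0,2.5,0],[0,0,0,2,0],[0,0,0,0,0],[0,0,0,0,0],[0,0,0,0,0]]'; python3 -c "
from h import *
st=arm.observe(); plan(st,.4679,-.024,.025,192.8)"
```

```text
time: 12.35
eef_pos: [0.4684, -0.0239, 0.0273]
orientation: [0.001, -0.112, 0.994, -0.0]
contact_force: [-0.2, -0.6, -0.1]
width: 0.0853
yaw now -167.18 shift cm (tool now) [0.05 0.   0.23]
turn deg about tool z 0.02 then shift [0.05 0.   0.23]
```

```bash
python3 -m pendant '[[255,0,0,0,0],[255,0,0,0,0],[255,0,0,0,0],[255,0,0,0,0],[255,0,0,0,0],[255,0,0,0,0],[255,0,0,0,0],[255,0,0,0,0],[255,0,0,0,0],[255,0,0,0,0],[255,0,0,0,0]]'; python3 -m pendant '[[255,0,0,-1,0],[255,0,0,-2,0],[255,0,0,-3,0],[255,0,0,-4,0],[255,0,0,-4,0],[255,0,0,-4,0],[255,0,0,-2,0],[255,0,0,0,0],[255,0,0,0,0]]'
python3 - <<'E'
from h import *
st=arm.observe(); w=arm.read_camera("wrist"); C=cloud(w,st); save(w,"w4.png")
print(st["contact_force"],st["torque"])
m=arm.masks_of(w,"spatula")
if m: 
  Q=C[m[0]["pixels"]];Q=Q[~np.isnan(Q[:,0])]; print(m[0]["score"],rect(Q),Q.min(0),Q.max(0))
plan(st,.468,-.024,.215)
t=cloud(arm.read_camera('top'));P=pts(t,(.45,.63,-.06,.06),.08,.25,1);print(len(P))
u=np.array([np.cos(np.radians(12.8)),np.sin(np.radians(12.8))]); s=(P[:,:2]-st["eef_pos"][:2])@u
for a in np.arange(-.1,.15,.02):
    q=P[(s>a)&(s<a+.02)]; print(round(a,2),len(q),np.round(np.median(q,0),4) if len(q) else '')
E
```

```text
time: 13.45
eef_pos: [0.4673, -0.0233, 0.0262]
orientation: [0.0, -0.112, 0.994, -0.0]
contact_force: [-1.7, -0.9, 3.6]
width: 0.0161
time: 14.35
eef_pos: [0.4672, -0.0233, 0.2255]
orientation: [-0.0, -0.112, 0.994, 0.0]
contact_force: [-0.1, 0.3, -2.8]
width: 0.0158
[-0.12749272  0.33531338 -2.76069047] [-0.02822958  0.09749453  0.01249946]
0.89 (array([475.8, -17.5]), array([193. ,  38.3]), 10.5) [ 0.37746013 -0.05052544 -0.00100188] [0.57150292 0.01789824 0.25910974]
yaw now -167.11 shift cm (tool now) [-0.06 -0.09  1.05]
281
-0.1 0 
-0.08 0 
-0.06 0 
-0.04 0 
-0.02 0 
0.0 0 
0.02 0 
0.04 0 
0.06 0 
0.08 42 [ 0.5612 -0.0139  0.2   ]
0.1 139 [0.5745 0.002  0.1996]
0.12 100 [0.5906 0.0046 0.1994]
0.14 0
```

View pics/w4.png

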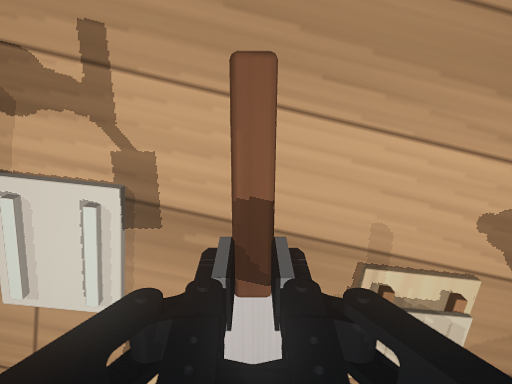

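Run:
```python
from h import *
st=arm.observe(); w=arm.read_camera("wrist"); C=cloud(w,st); t=arm.read_camera("top"); T=cloud(t)
for n,c in(("w",C),("t",T)):
    for b,lo,hi,l in (((.5,.76,.13,.32),.033,.045,"tile"),((.5,.76,.13,.32),.007,.018,"board"),((.5,.76,.13,.32),.006,.05,"all")):
        P=pts(c,b,lo,hi,1); k=np.array(P)
        print(n,l,len(P),rect(P) if len(P)>5 else '',P.min(0),P.max(0))
for nm in ("tile","drying_rack"):
    m=arm.masks_of(t,nm)[0]; Q=T[m["pixels"]]; Q=Q[~np.isnan(Q[:,0])]
    lo=.033 if nm=="tile" else .006; Q=Q[Q[:,2]>lo]; print(nm,rect(Q),np.median(Q,0))
    c=cv2.findContours(m["pixels"].astype(np.uint8),0,1)[0]; print(cv2.minAreaRect(max(c,key=len)))
```

```text
w tile 1174 (array([631.5, 228.7]), array([119.4,  70.3]), -57.0) [0.5984117  0.17528259 0.03301703] [0.68211781 0.28437071 0.03891818]
w board 3331 (array([651.4, 225.7]), array([169.6, 149.7]), 5.9) [0.56030187 0.14297288 0.00700796] [0.74106873 0.29539826 0.01799439]
w all 5119 (array([651.4, 225.7]), array([169.6, 149.7]), 5.9) [0.56009398 0.14297288 0.00601858] [0.74106873 0.29539826 0.03891818]
t tile 1181 (array([654.8, 226. ]), array([120.6, 101.8]), -83.4) [0.5994967  0.16144316 0.03303944] [0.70403614 0.28863053 0.04488959]
t board 1217 (array([643.9, 226.8]), array([199.9, 163.9]), 0.5) [0.54375556 0.14423412 0.00700958] [0.74314219 0.30962023 0.01788793]
t all 2604 (array([622.4, 223.9]), array([243. , 169.3]), 0.5) [0.50041111 0.13942988 0.00601486] [0.74314219 0.30962023 0.04628182]
tile (array([651.6, 225.7]), array([120.6,  95.5]), -83.4) [0.65154226 0.22613672 0.03800312]
((164.7899932861328, 154.47000122070312), (32.447532653808594, 42.15435028076172), 84.0938491821289)
drying_rack (array([651.5, 226.5]), array([171.5, 151.6]), 6.1) [0.62713905 0.21349164 0.01214342]
((166.43069458007812, 156.30694580078125), (55.4235725402832, 49.552852630615234), 84.2894058227539)
```

Both views agree: rack centre (0.6514, 0.2257), yaw 5.9°; tile centred on it. The handle is gripped level at (253,250). Next I stage in front of the channel.

```bash
python3 -c "
from h import *
st=arm.observe(); plan(st,.392,.1985,.0435,186)"
```

```text
yaw now -167.11 shift cm (tool now) [ 2.32 23.28 18.18]
turn deg about tool z 6.89 then shift [ 5.1  22.84 18.18]
```

```bash
python3 -m pendant '[[255,0,0,0,6.89],[255,0.5,2,0,0],[255,0.8,3.2,0,0],[255,0.9,3.8,0,0],[255,0.9,3.8,0,0],[255,0.9,3.8,2,0],[255,0.7,3.5,3,0],[255,0.4,2.74,4,0],[255,0,0,4,0],[255,0,0,3,0],[255,0,0,1.5,0],[255,0,0,0.68,0],[255,0,0,0,0],[255,0,0,0,0],[255,0,0,0,0]]'
python3 - <<'E'
from h import *
st=arm.observe(); plan(st,.392,.1985,.0435,186)
t=arm.read_camera("top"); T=cloud(t); save(t,"t5.png",(120,100,260,230),4)
m=arm.masks_of(t,"spatula")
if m:
  Q=T[m[0]["pixels"]];Q=Q[~np.isnan(Q[:,0])]; b=Q[(Q[:,2]>.01)&(Q[:,2]<.03)&(Q[:,0]>.42)]; print(m[0]["score"],len(b),rect(b),np.median(b,0))
  for x in np.arange(.44,.53,.015):
    q=b[abs(b[:,0]-x)<.0075]; print(round(x,3),len(q),np.round(np.mean(q[:,2]),4) if len(q) else '')
P=pts(T,(.4,.5,.05,.12),-.02,.02,1); print("bench",np.mean(P[:,2]))
E
```

```text
time: 16.2
eef_pos: [0.3937, 0.1988, 0.0455]
orientation: [0.001, -0.052, 0.999, 0.0]
contact_force: [-0.3, -0.1, -0.9]
width: 0.0157
yaw now -174.01 shift cm (tool now) [ 0.17 -0.02  0.2 ]
turn deg about tool z -0.01 then shift [ 0.17 -0.02  0.2 ]
0.87 494 (array([479.8, 207.7]), array([96.6, 50.3]), 5.2) [0.48083656 0.20790205 0.02116607]
0.44 74 0.022
0.455 74 0.0209
0.47 73 0.0215
0.485 84 0.0209
0.5 79 0.0213
0.515 82 0.0213
0.53 24 0.0212
bench -0.00011123879467764366
```

```bash
python3 -m pendant '[[255,-0.5,0,0,0],[255,-1,0,0,0],[255,-1,0,0,0],[255,-1,0,0,0],[255,-1,0,0,0],[255,-1,0,0,0],[255,-1,0,0,0],[255,-1,0,0,0],[255,-1,0,0,0],[255,-1,0,0,0],[255,-1,0,0,0],[255,-1,0,0,0],[255,-1,0,0,0],[255,-1,0,0,0],[255,-1,0,0,0],[255,-1,0,0,0],[255,-0.7,0,0,0],[255,-0.3,0,0,0],[255,0,0,0,0],[255,0,0,0,0]]'
python3 - <<'E'
from h import *
st=arm.observe(); plan(st,.5557,.2157,.0445,186)
t=arm.read_camera("top"); T=cloud(t); save(t,"t6.png",(130,100,260,230),5)
m=arm.masks_of(t,"tile")
for k in m[:1]:
  Q=T[k["pixels"]];Q=Q[~np.isnan(Q[:,0])]; Q=Q[Q[:,2]>.033]; print(rect(Q),np.median(Q,0))
E
```

```text
time: 18.3
eef_pos: [0.5565, 0.2157, 0.0442]
orientation: [-0.0, -0.052, 0.999, -0.0]
contact_force: [-0.0, 0.4, -2.8]
width: 0.0156
yaw now -174.0 shift cm (tool now) [ 0.08  0.01 -0.03]
turn deg about tool z 0.0 then shift [ 0.08  0.01 -0.03]
(array([639.5, 223.6]), array([120.1, 119.4]), -83.5) [0.65640625 0.21655327 0.03803042]
```

View pics/t6.png

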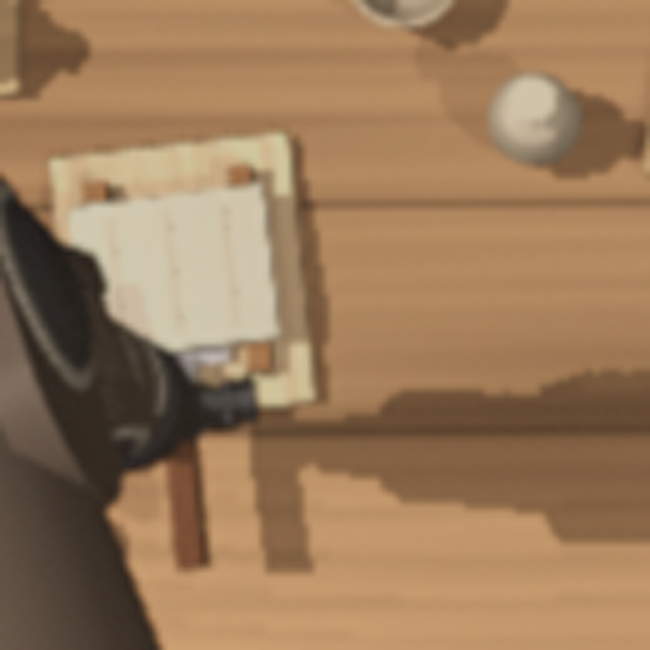

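The blade is under the tile at (205,355) in the crop, with the tile still square on its laths at (170,265) and no side force. Lifting slowly.

```bash
python3 -m pendant '[[255,0,0,-0.2,0],[255,0,0,-0.3,0],[255,0,0,-0.2,0],[255,0,0,-0.15,0],[255,0,0,-0.1,0],[255,0,0,-0.1,0],[255,0,0,-0.1,0],[255,0,0,-0.1,0],[255,0,0,-0.2,0],[255,0,0,-0.3,0],[255,0,0,-0.3,0],[255,0,0,-0.4,0],[255,0,0,-0.4,0],[255,0,0,0,0],[255,0,0,0,0]]'
python3 - <<'E'
from h import *
st=arm.observe(); plan(st,.5557,.2157,.0445,186); print(st["torque"])
t=arm.read_camera("top"); T=cloud(t)
for k in arm.masks_of(t,"tile")[:1]:
  Q=T[k["pixels"]];Q=Q[~np.isnan(Q[:,0])]; Q=Q[(Q[:,2]>.03)&(Q[:,2]<.08)&(Q[:,0]>.61)]
  A=np.c_[Q[:,:2]-[.6516,.2257],np.ones(len(Q))]
  for _ in range(3):
    c=np.linalg.lstsq(A,Q[:,2],rcond=None)[0]; r=abs(A@c-Q[:,2]); A,Q=A[r<.003],Q[r<.003]
  print("slopes deg",np.degrees(c[:2]),"top z",c[2],len(Q))
E
```

```text
time: 19.9
eef_pos: [0.5569, 0.2158, 0.073]
orientation: [0.0, -0.052, 0.999, 0.0]
contact_force: [-0.5, 0.1, -4.7]
width: 0.0158
yaw now -174.0 shift cm (tool now) [0.13 0.01 2.85]
turn deg about tool z 0.0 then shift [0.13 0.01 2.85]
[-0.04589425  0.29833688  0.01052198]
slopes deg [-1.51473072 -0.22291531] top z 0.056901454494605826 770
```

```bash
python3 -m pendant '[[255,0,0,-0.5,0],[255,0,0,-1,0],[255,0,0,-1.5,0],[255,0,0,-2,0],[255,0,0,-2,0],[255,0,0,-1.5,0],[255,0,0,-1,0],[255,0,0,-0.5,0],[255,0,0,0,-0.5],[255,0,0,0,0],[255,0,0,0,0]]'
cat >> h.py <<'E'
def tile(cam="top",ref=None):
    t=arm.read_camera(cam); T=cloud(t); k=arm.masks_of(t,"tile")
    for m in k[:2]:
        Q=T[m["pixels"]];Q=Q[~np.isnan(Q[:,0])]
        if ref is not None: Q=Q[np.linalg.norm(Q[:,:2]-ref[:2],axis=1)<.11]
        if len(Q)<50: continue
        Q=Q[abs(Q[:,2]-np.median(Q[:,2]))<.01]
        A=np.c_[Q[:,:2]-np.mean(Q[:,:2],0),np.ones(len(Q))]
        c=np.linalg.lstsq(A,Q[:,2],rcond=None)[0]
        print(cam,round(m["score"],2),rect(Q),"z",round(c[2],4),"slope deg",np.round(np.degrees(c[:2]),2))
    return t
E
python3 - <<'E'
from h import *
st=arm.observe(); plan(st,.5358,-.2364,.1625)
tile()
E
```

```text
time: 21.1
eef_pos: [0.5564, 0.2156, 0.1718]
orientation: [-0.001, -0.057, 0.998, -0.0]
contact_force: [0.0, -0.6, -4.5]
width: 0.0157
yaw now -173.5 shift cm (tool now) [  7.16 -44.67   0.96]
top 0.73 (array([651.1, 225.4]), array([119.9,  96.3]), -83.4) z 0.1555 slope deg [-1.37 -0.15]
```

```bash
python3 -m pendant '[[255,0.1,-0.6,0,0],[255,0.19,-1.2,0,0],[255,0.28,-1.8,0,0],[255,0.38,-2.4,0,0],[255,0.47,-3,0,0],[255,0.467,-2.95,0,0],[255,0.467,-2.95,0,0],[255,0.467,-2.95,0,0],[255,0.467,-2.95,0,0],[255,0.467,-2.95,0,0],[255,0.467,-2.95,0,0],[255,0.467,-2.95,0,0],[255,0.467,-2.95,0,0],[255,0.467,-2.95,0,0],[255,0.467,-2.95,0,0],[255,0.38,-2.4,0,0],[255,0.28,-1.8,0,0],[255,0.19,-1.2,0,0],[255,0.1,-0.67,0,0],[255,0,0,0,0]]';python3 -m pendant '[[255,0,0,0.6,0],[255,0,0,1.2,0],[255,0,0,1.6,0],[255,0,0,1.6,0],[255,0,0,1.2,0],[255,0,0,0.6,0],[255,0,0,0,0],[255,0,0,0,0],[255,0,0,0,0]]';  python3 - <<'E'
from h import *
st=arm.observe(); plan(st,.5369,-.2354,.1,186.5)
tile(ref=np.array([.63,-.226])); tile("scene",ref=np.array([.63,-.226]))
E
```

```text
time: 23.2
eef_pos: [0.5372, -0.2356, 0.1727]
orientation: [-0.0, -0.056, 0.998, 0.0]
contact_force: [-0.1, 0.1, -4.3]
width: 0.0159
time: 24.1
eef_pos: [0.5379, -0.2353, 0.1056]
orientation: [0.001, -0.057, 0.998, -0.0]
contact_force: [0.1, -0.6, -3.6]
width: 0.0161
yaw now -173.5 shift cm (tool now) [ 0.1  -0.    0.56]
turn deg about tool z 0.0 then shift [ 0.1  -0.    0.56]
top 0.77 (array([ 632. , -224.1]), array([119.8,  95.8]), -83.2) z 0.0897 slope deg [-1.11 -0.38]
scene 0.64 (array([ 631.7, -224.4]), array([126.2, 100.3]), -81.7) z 0.0896 slope deg [-1.25 -0.05]
```

```bash
python3 -m pendant '[[255,0,-0.03,0.5,0.3],[255,0,0,0.8,0],[255,0,0,0.9,0],[255,0,0,0.8,0],[255,0,0,0.5,0],[255,0,0,0.3,0],[255,0,0,0,0],[255,0,0,0,0],[255,0,0,0,0]]';  python3 - <<'E'
from h import *
st=arm.observe(); plan(st,.5369,-.2354,.0573,186.2)
t=tile(ref=np.array([.63,-.226])); save(t,"t7.png",(260,110,360,210),6)
E
```

```text
time: 25.2
eef_pos: [0.5376, -0.2355, 0.0672]
orientation: [0.0, -0.054, 0.999, -0.0]
contact_force: [-0.0, -1.2, -3.0]
width: 0.0157
yaw now -173.8 shift cm (tool now) [0.07 0.02 0.99]
turn deg about tool z -0.0 then shift [0.07 0.02 0.99]
top 0.81 (array([ 630.9, -224.9]), array([120.1,  96.5]), -82.5) z 0.0511 slope deg [-1.11 -0.28]
```

View pics/t7.png

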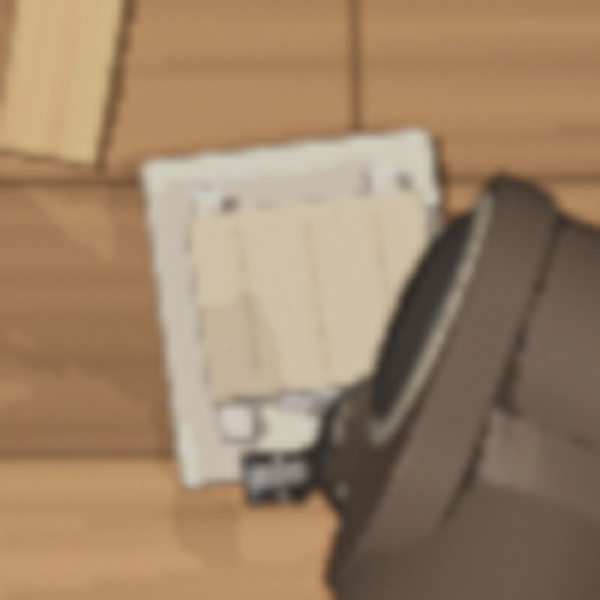

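The tile hovers square over both bars at (310,300), its centre within about 1 mm of the seat. Setting it down slowly.

```bash
python3 -m pendant '[[255,0,0,0.3,0],[255,0,0,0.3,0],[255,0,0,0.1,0],[255,0,0,0.08,0],[255,0,0,0.08,0],[255,0,0,0.08,0],[255,0,0,0.08,0],[255,0,0,0.08,0],[255,0,0,0.08,0],[255,0,0,0.1,0],[255,0,0,0.1,0],[255,0,0,0.1,0],[255,0,0,0.1,0],[255,0,0,0.1,0],[255,0,0,0,0],[255,0,0,0,0]]';  python3 - <<'E'
from h import *
st=arm.observe(); plan(st,.5369,-.2354,.0515,186.2); print(st["torque"])
t=tile(ref=np.array([.63,-.226]));tile("scene",ref=np.array([.63,-.226]))
E
```

```text
time: 26.9
eef_pos: [0.5374, -0.2354, 0.0499]
orientation: [-0.0, -0.054, 0.999, 0.0]
contact_force: [-0.2, 0.3, -1.2]
width: 0.0161
yaw now -173.8 shift cm (tool now) [ 0.05  0.   -0.16]
turn deg about tool z -0.0 then shift [ 0.05  0.   -0.16]
[0.00688939 0.09027924 0.01002203]
top 0.74 (array([ 631.7, -225.1]), array([120.4,  95.2]), -83.6) z 0.0409 slope deg [ 0.13 -0.21]
scene 0.77 (array([ 631.3, -224. ]), array([124.7,  98.8]), -83.4) z 0.0409 slope deg [-0.3   0.39]
```

Seated level at z 0.041, and the load is off the blade. Withdrawing straight back.

```bash
python3 -m pendant '[[255,0.3,0,0,0],[255,0.6,0,0,0],[255,1,0,0,0],[255,1,0,0,0],[255,1,0,0,0],[255,1,0,0,0],[255,1,0,0,0],[255,1,0,0,0],[255,1,0,0,0],[255,1,0,0,0],[255,1,0,0,0],[255,1,0,0,0],[255,1,0,0,0],[255,1,0,0,0],[255,1,0,0,0],[255,1,0,0,0],[255,1,0,0,0],[255,0.7,0,0,0],[255,0.4,0,0,0],[255,0,0,0,0]]';  python3 - <<'E'
from h import *
st=arm.observe(); plan(st,.42,-.05,.06,192)
t=tile(ref=np.array([.63,-.226])); T=cloud(t)
for k in arm.masks_of(t,"spatula")[:1]:
  Q=T[k["pixels"]];Q=Q[~np.isnan(Q[:,0])];print(k["score"],Q.min(0),Q.max(0))
E
```

```text
time: 29.1
eef_pos: [0.368, -0.2538, 0.05]
orientation: [0.0, -0.054, 0.999, -0.0]
contact_force: [0.1, 0.1, -0.8]
width: 0.0157
yaw now -173.83 shift cm (tool now) [-7.36 19.7  -1.  ]
turn deg about tool z -5.83 then shift [-9.33 18.85 -1.  ]
top 0.82 (array([ 631.6, -224.9]), array([120.6,  95.4]), -82.8) z 0.0408 slope deg [ 0.1  -0.31]
0.84 [ 0.29860049 -0.27299328 -0.00455141] [ 0.50153446 -0.21528752  0.0797263 ]
```

```bash
python3 -m pendant '[[255,0,1,-1.5,0],[255,0,2.5,-1,0],[255,0,4,0,0],[255,0,4,0,0],[255,0,4,0,0],[255,0,3,0,0],[255,0,1.5,0,0],[255,0,0,1,0],[255,0,0,1,0],[255,0,0,1,0],[255,0,0,0.6,0],[255,0,0,0.4,0],[255,0,0,0.2,0],[255,0,0,0.1,0],[255,0,0,0,0],[255,0,0,0,0],[255,0,0,0,0]]';  python3 - <<'E'
from h import *
st=arm.observe(); plan(st,.37,-.06,.0265)
E
```

```text
time: 30.95
eef_pos: [0.347, -0.0549, 0.0322]
orientation: [0.0, -0.054, 0.999, -0.0]
contact_force: [-0.0, 0.2, -1.3]
width: 0.0158
yaw now -173.8 shift cm (tool now) [-2.23 -0.75  0.57]
```

```bash
python3 -m pendant '[[255,0,0,0.2,0],[255,0,0,0.1,0],[255,0,0,0.1,0],[255,0,0,0.1,0],[255,0,0,0.05,0],[255,0,0,0,0],[255,0,0,0,0],[255,0,0,0,0]]'
```

```text
time: 31.75
eef_pos: [0.3468, -0.0549, 0.0265]
orientation: [0.0, -0.054, 0.999, -0.0]
contact_force: [0.0, -0.5, 0.3]
width: 0.0161
```

```bash
python3 -m pendant '[[150,0,0,0,0],[150,0,0,0,0],[100,0,0,0,0],[60,0,0,0,0],[0,0,0,0,0],[0,0,0,0,0],[0,0,0,0,0],[0,0,0,-1,0],[0,0,0,-2,0],[0,0,0,-4,0],[0,0,0,-4,0],[0,0,0,-4,0],[0,0,0,-3,0],[0,3,0,-2,0],[0,3,0,0,0],[0,0,0,0,0],[0,0,0,0,0]]';  python3 - <<'E'
from h import *
st=arm.observe(); print(st["eef_pos"],st["contact_force"])
t=tile(ref=np.array([.63,-.226])); tile("scene",ref=np.array([.63,-.226])); T=cloud(t); save(t,"t8.png",s=1.5)
P=pts(T,(.4,.5,-.1,.03),.0015,.012,1); print("blade",rect(P),np.median(P[:,2]))
P=pts(T,(.24,.38,-.12,.0),.04,.07,1); print("handle",rect(P) if len(P) else '',np.median(P[:,2]))
P=pts(T,(.57,.69,-.29,-.16),.027,.034,1)
for s in (-1,1):
    Q=P[(P[:,1]+.226)*s>.02]; print(len(Q))
for k in arm.masks_of(t,"vase0"): Q=T[k["pixels"]];print(k["score"],np.nanmedian(Q,0),np.nanmax(Q[:,2]))
Q=pts(T,(.70,.8,-.05,.04),.02,.12,1); print("vase3",np.median(Q,0),Q[:,2].max())
P=pts(T,(.44,.54,-.46,-.36),.012,.06,1);print("offcut",len(P),np.median(P,0))
E
```

```text
time: 33.45
eef_pos: [0.2872, -0.0615, 0.2272]
orientation: [0.001, -0.054, 0.999, -0.0]
contact_force: [-0.5, -0.9, 0.5]
width: 0.0853
[ 0.28724447 -0.06145384  0.22717268] [-0.46170114 -0.87225091  0.52407561]
top 0.91 (array([ 631.9, -225.2]), array([120.3,  94.9]), -83.8) z 0.0409 slope deg [-0.13  0.29]
scene 0.9 (array([ 631.6, -226.2]), array([122.3, 100. ]), -83.0) z 0.0409 slope deg [-0.02  0.04]
blade (array([449.7, -36. ]), array([127.9,  96.4]), 89.5) 0.003177069819228384
handle (array([322.8, -57.3]), array([96.6, 17.7]), 5.8) 0.055084965015694154
37
30
0.58 [0.44088277 0.41495743 0.0930309 ] 0.12750489167872292
0.57 [0.49243663 0.3554356  0.0932181 ] 0.12751268648448288
0.52 [0.50389672 0.43050152 0.09366131] 0.12757719447102667
0.51 [0.73838499 0.00206251 0.05458713] 0.09054114669961133
vase3 [0.7386216  0.00238325 0.05320853] 0.09054114669961133
offcut 140 [ 0.49078114 -0.41047758  0.03132121]
```

View pics/t8.png

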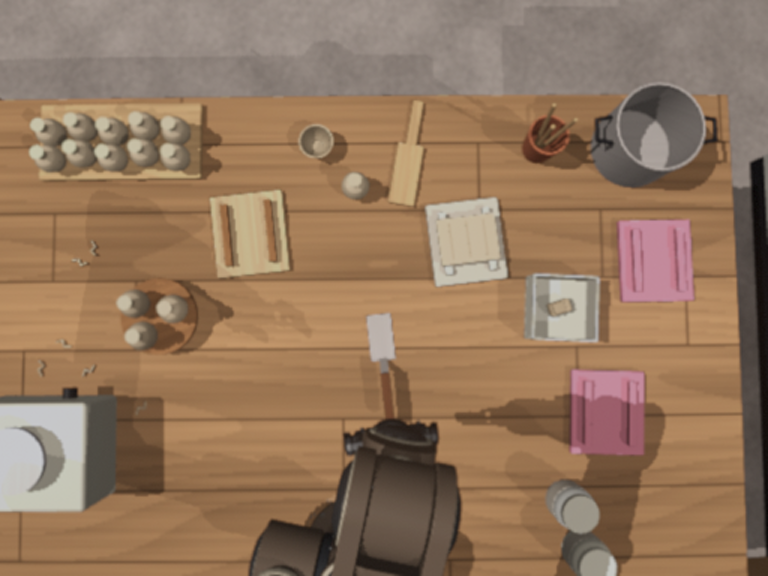

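The final view shows the tile square on the white shelf at (468,240), the offcut in the tub at (562,307), the spatula flat on the bench at (383,365), and all the vases standing. Handing in.

```bash
python3 -c "
from rig import arm
print(arm.sign_off())"
```

```text
the job is handed in; nothing more can be done
None
```

The kiln shelf is loaded, and I handed the job in at about 33.5 s of the 70 s allowed. I put the offcut in the scrap tub, carried the tile on the spatula from the rack to the white shelf, then laid the spatula on the open bench.

- **Tile:** the top camera puts it at (0.6319, -0.2252), yaw 6.2°, top at z 0.041 and level. The shelf measured (0.6316, -0.2255), yaw 6.5°. The scene camera agrees within about 1 mm. While on the spatula, the tile tipped about 1–1.5° nose-down and did not slip.
- **Offcut:** it lies in the tub.
- **Spatula:** in the last picture it lies on its blade on the open bench, with the blade top at 3 mm and the handle top at 55 mm. My rectangle fit of the blade picked up stray bench points, so I went by those heights and the picture.
- **Vases:** all four are standing where they were, and the gripper is clear of everything.
- **Readings that disagreed:** the gripper showed 19 mm on the 28 mm offcut and 16 mm on the 18 mm handle. Both grips held.

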